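# Lock a tile into the glazing rig and hold its flask pressed down

### The job

Lower the white tile with the blue star into the square pocket of the grey glazing rig, let go of it and swing the yellow lever with the red knob shut over it. Then take the blue round flask from its cork ring, set it into the rig's brass spring ring, press it straight down until the ring is fully down and finish holding it there, pressed down and not let go. Keep the flask upright throughout, and leave the other things on the table where they are.

Things in the scene. Friction and masses are not known exactly. Their poses are not given: they have to be found in the camera images.
- tile: The loose square tile to load: terracotta with a white face bearing a blue star, 60 x 60 x 18 mm, about 0.13 kg. Origin: centre of its underside; x and y along its sides, z up out of the white face. Any quarter turn fits the pocket.
- rig: The grey glazing rig, fixed on the table: base plate 190 (x) by 310 (y) mm, 12 mm thick, spanning -75 to +115 mm in x and -155 to +155 mm in y about this origin, which lies at table height; z up. Tile pocket centred at y +90 mm, spring cradle at y -90 mm, both at x 0. A copper pipe between them lies low on the plate, top 21 mm above the table.
- nest_floor (a point): Centre of the tile pocket's floor, 27 mm above the table, axes as the rig's. Floor: a 56 mm square pedestal. Pocket 64 x 64 mm inside, made by four flared metal corners rising 15 mm above the floor; the middle 36 mm of each side is open down to the base plate (15 mm below the floor), so fingers on the middles of opposite tile sides pass outside the pedestal. A seated tile's underside is on this floor.
- lever_pivot (a point): On the vertical hinge axis of the locking lever, at the underside of the lever's bar (47 mm above the table, 2 mm above a seated tile's face); 80 mm along the rig's +x axis from the pocket's centre. Its post and hub are 24 mm across, top 59 mm above the table. Axes like the rig's.
- lever (a joint): Lever angle in rad: 0 fully open (bar points along the rig's +y, off the pocket), growing counter-clockwise seen from above to its stop at 1.57, fully shut (bar points along the rig's -x, across the pocket). Light friction; it stays where it is left. The yellow bar is 18 mm wide and 9 mm thick, and swings level.
- lever_knob (a point): Middle (71 mm above the table) of the red upright round knob near the end of the lever's bar: 18 mm in diameter, 30 mm tall, standing on the bar with its top at 86 mm above the table; 90 mm from the hinge axis. Shut, it stands over the tile 10 mm from the pocket's centre.
- flask: The blue flask, about 0.25 kg: a ball 64 mm in diameter with an upright round neck 28 mm in diameter from 60 to 105 mm above its lowest point, flat top. Origin: its lowest point, z up along the neck. Starts upright in the cork ring, lowest point about 9 mm above the table.
- cork: The fixed cork ring in which the flask starts, 84 mm across, hole 48 mm, 20 mm tall. Origin: centre of its underside on the table.
- ring_top (a point): Centre of the upper rim of the cradle's brass spring ring, moving with it: 85 mm above the table when up, 65 mm fully down. The ring is 80 mm across, hole 48 mm, 20 mm tall, over a dark round housing 84 mm across, top 42 mm above the table. The flask's ball sits in the hole, its lowest point about 11 mm below this rim. Nothing stands above the ring.
- cradle_ring (a joint): How far the spring ring is pressed down, in m: 0 up, 0.02 fully down on its stop. The spring pushes up with about 5 N when up and about 15 N when fully down; the flask's weight alone does not move it, and it springs up again when let go.
- hammer: A hammer lying on the table, bystander; leave alone.
- brush: A brush lying on the table, bystander; leave alone.
- tea_glass: A green tea glass, 64 mm across and 85 mm tall, bystander; leave alone.
- jar: An amber jar with blue cap, 70 mm across and 100 mm tall, bystander; leave alone.
- octagon: A green round tile piece, 52 mm across and 14 mm thick, bystander; leave alone.
- chip: A yellow tile strip 70 x 22 x 14 mm, bystander; leave alone.
There are look-alikes about, which are no part of the job. What is shaped like the tile but pink or purple is not meant.

How it is judged:
By the outcome, as a careful person would: the job done as asked, in the order asked, and still so for the second after the job is handed in, while the arm keeps its last pose, push and grip.
It also fails if it takes over 72 s, if anything falls off the work surface, if the arm or the gripper's body presses on something with over 40 N, if the wrist force passes 120 N, or if a joint passes its speed limit or range.

### The arm

A 6-joint arm with a two-finger parallel gripper is mounted at the origin on the work surface. World frame = base frame: x ahead of the robot, y to its left, z up, the work surface at z = 0. Lengths are in m, angles in rad, forces in N, time in s.
With the tool pointing down it reaches from about 0.4 to 0.925 m from the base axis. Payload 12.5 kg.
Tool frame: the origin (TCP) lies on the centre line of the jaws, within the pads' length; the fingertips stand 25 mm ahead of it and the grasp point (between the pads) lies 6 mm ahead of it; z points along the fingers, y is the line along which they close (so a half turn about z gives the same grasp; the last joint's range is limited). The gripper opens to 95 mm and grips with 3 to 60 N. Pads are 20 mm wide; open, the fingers measure 119 mm over their backs; the gripper's body (75 mm by 180 mm) begins 59 mm behind the grasp point.
Start: joints at [1.222, 0.491, 1.559, -0, 1.092, -0.106], TCP at [0.15, 0.607, 0.24] pointing down, gripper open.
Joint ranges: [-3.1, 3.1], [-0.84, 2.19], [0.05, 2.79], [-1.13, 4.28], [0.06, 2.93], [-2.69, 2.69]. Speed limits (rad/s): [2.22, 2.22, 2.79, 3.14, 3.14, 3.14].

### API

Orientations are given as a unit quaternion [x, y, z, w].
In Python, from workcell import manip, cams, order gives the robot as it stands.
- The arm moves only by the shell command python3 -m handwheel 'ROWS' [OPENING] [FORCE]. ROWS is JSON, a list that holds one entry, the list of rows, each a list of 6 numbers: the shift along the tool's x, y, z in units of 6 cm (1.0 is 6 cm), then the turn, a rotation vector about the tool's x, y, z in units of 0.12 rad (1.0 is 0.12 rad). A call has 1 to 12 rows; each row shifts and turns the commanded pose from where the row before left it, along the tool's axes as they then stand; what a row does not reach is not made up. A row lasts 1/8 s, in which the tool goes at most 62.5 mm and 10.7 degrees, less where a joint would pass 70% of its speed; a pose out of reach is approached as far as the arm can. A call with a number of a shift or a turn outside -1 to 1 is refused whole. A call with a gripper value outside its range is refused whole. OPENING is the closure, from -1 (fully open) to 1 (shut), set as the call begins (- or left out, the last holds). The fingers move at their own pace and stop on an object; FORCE is the grip in N (left out, the last holds). Time passes only in rows, so rows that do not move let the fingers close. It gives the time, the measured TCP pose, the force, the opening and the grip force at its end, in the units of the state.
- manip.state(): the state, without advancing time (a new reading comes with each control period).
- cams.snapshot(name): name is "side" or "top"; returns the picture (400x640x3 uint8, red, green, blue); there is no depth.
- cams.calibration(name): a dict with "fovy" (degrees; the focal length in pixels is half the picture's height over the tangent of half this angle, whatever the lens; pixels are square), "cx", "cy" (the principal point, pixels), "R" (3x3) and "t" (3): a world point X has camera coordinates R X + t. Camera axes: x right, y down, z forward; pixel columns grow to the right and rows downward; lengths in m; the calibration is good to about 2 mm. A picture is of the moment at which its call begins. calibration takes no time and is no camera call.
- order.sign_off(): hands the job in; it is judged then, once.
The state is a dict: "time_s": time; "joint_pos": joint angles; "joint_velocities": joint speeds; "joint_torque": joint torques, N m; "tcp_pos": TCP position; "ee_rot": TCP orientation; "wrist_force": force on the tool from outside, world axes, zero at the start; "moment": the same for the moment, N m; "width": finger opening in m; "grasp_force": force on a finger pad.
Only numpy, scipy, OpenCV 4.12 (cv2) and the standard library are available. Lean on these libraries where they do the work, as an engineer would, in place of code of your own. Each camera call takes 0.05 s, during which the arm holds its last target. There are 200 camera calls.

## Working session

There is one attempt and no reset: what is moved stays moved. The work goes in short steps, Python scripts to look and compute and a shell command to move; the robot and the scene stay as the last step left them, time stands still between calls to the robot, and variables do not carry over. Pictures are saved under pics/ and viewed, at most 10 in all, crops included, and the job is handed in when it is done.

```bash
mkdir -p pics
python3 - <<'E'
from workcell import manip,cams
import cv2
for n in("top","side"):
    im=cams.snapshot(n); cv2.imwrite(f"pics/{n}0.png",im[:,:,::-1])
    c=cams.calibration(n);print(n,c)
s=manip.state();print(s)
E
```

```text
top {'fovy': 45.92301586438454, 'cx': 321.6807218781293, 'cy': 199.57626299168678, 'R': array([[ 0.00524111, -0.99992967,  0.01063843],
       [-0.98025473, -0.00724036, -0.19760626],
       [ 0.19766939, -0.0093927 , -0.98022374]]), 't': array([-0.00288595,  0.56782616,  1.1647301 ])}
side {'fovy': 49.39613217232899, 'cx': 317.91890021408545, 'cy': 201.6527858023175, 'R': array([[ 0.99685151, -0.07737573, -0.01732235],
       [-0.0656167 , -0.68236323, -0.72806241],
       [ 0.04451422,  0.72690675, -0.68529195]]), 't': array([-0.55255426,  0.11507543,  1.11919364])}
{'time_s': 0.1, 'joint_pos': array([ 1.22238439e+00,  4.91484313e-01,  1.55938605e+00,  5.09240003e-05,
        1.09169817e+00, -1.05584268e-01]), 'joint_velocities': array([ 2.11088919e-04, -7.46671719e-05, -2.16463686e-03, -1.23864600e-03,
       -1.50168810e-03,  9.72189323e-04]), 'joint_torque': array([ 2.91208577e-03, -6.13617539e+01, -2.58605307e+01,  6.93804002e-02,
        4.70148353e-02, -4.43105861e-06]), 'tcp_pos': array([0.15017318, 0.60649665, 0.23913032]), 'ee_rot': array([ 1.21127400e-01,  9.92636849e-01, -4.70340694e-04, -1.31823162e-04]), 'wrist_force': array([-0.48751049, -0.36442101, -0.64416154]), 'moment': array([-0.01460252, -0.01440696, -0.00411837]), 'grasp_force': 0.0, 'width': 0.09500531091517614}
```

View pics/top0.png

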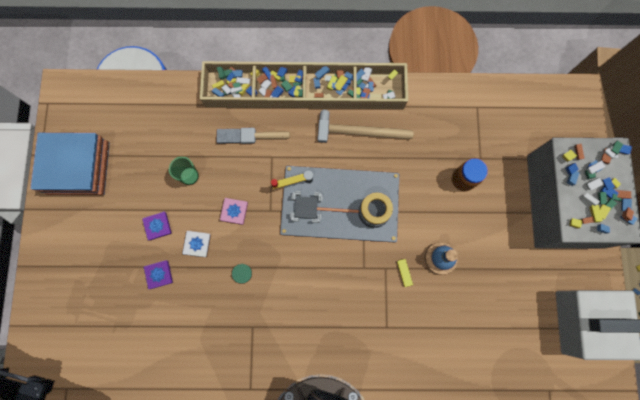

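View pics/side0.png

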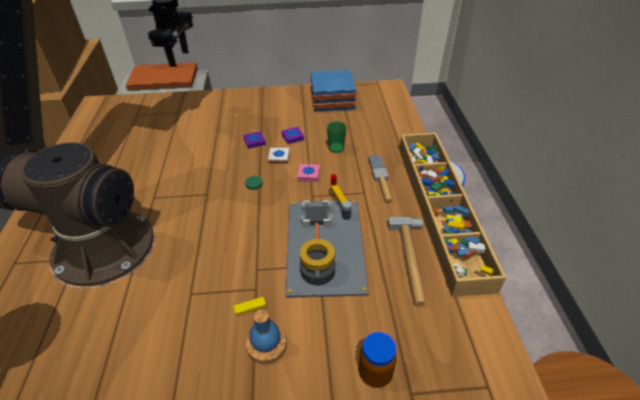

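The top view shows the white tile at (196,244), the pocket at (306,207), the brass ring at (377,208), the lever knob at (275,183) with its hub at (308,176), and the flask at (442,258). The side view shows the same layout: tile (279,155), ring (318,255), flask (264,335), knob (334,179).

```bash
cat > h.py <<'E'
import numpy as np,cv2
from workcell import manip,cams
C={n:cams.calibration(n) for n in("top","side")}
def ray(n,uv):
    c=C[n];f=200/np.tan(np.radians(c["fovy"]/2))
    d=c["R"].T@np.array([(uv[0]-c["cx"])/f,(uv[1]-c["cy"])/f,1]);return -c["R"].T@c["t"],d
def onz(n,uv,z):
    o,d=ray(n,uv);return (o+d*(z-o[2])/d[2])
def tri(a,b):
    (o,d),(p,e)=ray("top",a),ray("side",b)
    s=np.linalg.lstsq(np.c_[d,-e],p-o,rcond=None)[0];A,B=o+s[0]*d,p+s[1]*e
    return (A+B)/2,np.linalg.norm(A-B)
def blob(im,lo,hi,box):
    """largest blob of HSV range in box (x0,y0,x1,y1)"""
    x0,y0,x1,y1=box;h=cv2.cvtColor(np.ascontiguousarray(im[y0:y1,x0:x1]),cv2.COLOR_RGB2HSV)
    m=cv2.inRange(h,np.array(lo),np.array(hi))
    cs,_=cv2.findContours(m,cv2.RETR_EXTERNAL,cv2.CHAIN_APPROX_NONE)
    if not cs:return None
    return max(cs,key=cv2.contourArea)+np.array([[x0,y0]])
def proj(n,X):
    c=C[n];f=200/np.tan(np.radians(c["fovy"]/2));q=c["R"]@np.array(X)+c["t"];return q[:2]/q[2]*f+[c["cx"],c["cy"]]
E
python3 - <<'E'
from h import *
t=cv2.imread("pics/top0.png")[:,:,::-1];s=cv2.imread("pics/side0.png")[:,:,::-1]
def rect(n,c,z):
    p=np.array([onz(n,q[0],z)[:2] for q in c],np.float32)
    r=cv2.minAreaRect(p); return np.round(r[0],4),np.round(r[1],4),round(r[2],1),len(c)
W=((0,0,150),(180,60,255))
print("tile",rect("top",blob(t,*W,(175,225,218,262)),.018),rect("side",blob(s,*W,(262,142,296,168)),.018))
G=((85,0,60),(125,70,170))
for sh,n,b in((t,"top",(270,160,410,250)),(s,"side",(275,190,380,305))):
    c=blob(sh,*G,b);print("plate",rect(n,c,.012),sh[225,350] if n=="top" else sh[280,350])
B=((15,100,60),(30,255,255))
print("ring",rect("top",blob(t,*B,(355,185,400,232)),.085),rect("side",blob(s,*B,(295,235,342,275)),.085))
F=((95,60,40),(125,255,255))
ct,cs=blob(t,*F,(420,235,465,280)),blob(s,*F,(240,300,290,360))
for c in(ct,cs):print("flask",cv2.boundingRect(c),cv2.minEnclosingCircle(c))
Rd=((0,150,80),(6,255,255))
a,b=blob(t,*Rd,(262,172,290,195)),blob(s,*Rd,(322,168,345,195))
print("knob",cv2.boundingRect(a),cv2.boundingRect(b))
big=lambda i,x0,y0,x1,y1:cv2.resize(i[y0:y1,x0:x1],None,fx=6,fy=6,interpolation=cv2.INTER_CUBIC)
A=np.zeros((600,800,3),np.uint8)
def put(i,b,x,y):
    k=big(i,*b);k=k[:600-y,:800-x];A[y:y+k.shape[0],x:x+k.shape[1]]=k
put(t,(415,232,470,282),0,0);put(s,(240,300,292,362),340,0);put(t,(268,162,334,232),0,300);put(s,(290,170,360,230),400,375)
cv2.imwrite("pics/z.png",A[:,:,::-1])
E
```

```text
tile (array([0.4566, 0.3296]), array([0.0635, 0.0642]), 83.5, 90) (array([0.4551, 0.3276]), array([0.0571, 0.0618]), 84.2, 57)
plate (array([ 0.5675, -0.0491]), array([0.3069, 0.1873]), 86.6, 431) [139 146 153]
plate (array([ 0.5674, -0.0547]), array([0.306 , 0.1838]), 86.7, 371) [113 120 122]
ring (array([ 0.5411, -0.1367]), array([0.0763, 0.0765]), 44.5, 85) (array([ 0.5422, -0.1452]), array([0.0932, 0.0773]), 84.8, 97)
flask (432, 246, 23, 23) ((443.7588195800781, 257.0058898925781), 11.866486549377441)
flask (250, 320, 30, 31) ((264.0, 335.1499938964844), 15.669262886047363)
knob (271, 179, 6, 8) (331, 174, 5, 10)
```

View pics/z.png

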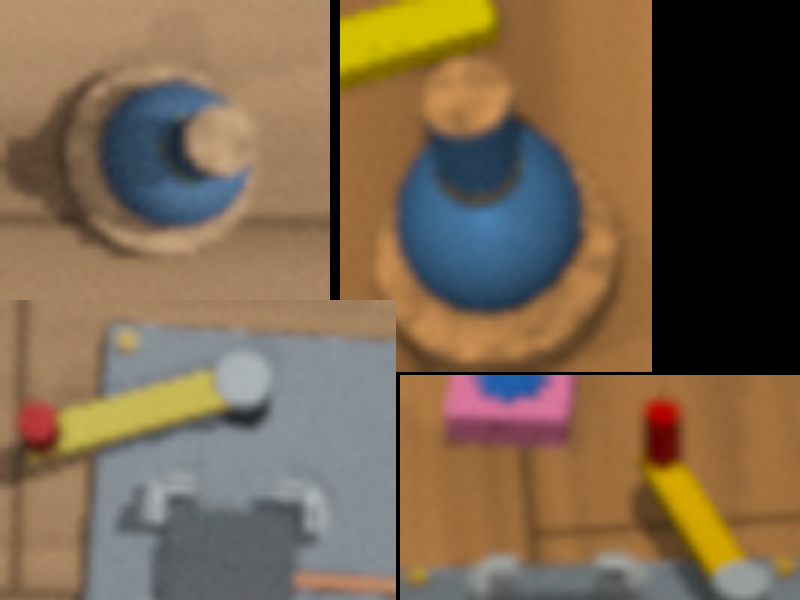

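Run:
```python
from h import *
np.set_printoptions(precision=4,suppress=True)
a,b=(451.7,255.5),(261.3,316.2)
print("flasktop",onz("top",a,.114),onz("side",b,.114),tri(a,b))
print("hub",onz("top",(308.5,175),.059),onz("side",(290+342/6,170+205/6),.059))
print("knob",onz("top",(274.4,182),.086),onz("side",(290+262/6,170+38/6),.086))
y=np.radians(-3.4);R=np.array([[np.cos(y),-np.sin(y)],[np.sin(y),np.cos(y)]]);o=np.array([.5475,-.048])
for n,p in dict(nest=(0,.09),ring=(0,-.09),piv=(.08,.09),shutknob=(-.01,.09)).items():
    q=o+R@p;print(n,q)
    if n=="nest":print([proj(v,[*q,.042]) for v in C])
t=cv2.imread("pics/top0.png")[:,:,::-1]
# pocket pedestal (dark square) at z .027
c=blob(t,(85,0,20),(130,90,100),(288,185,326,228));p=np.array([onz("top",k[0],.027)[:2] for k in c],np.float32);print("ped",cv2.minAreaRect(p))
```

```text
flasktop [ 0.4209 -0.3132  0.114 ] [ 0.4233 -0.3146  0.114 ] (array([ 0.4221, -0.3136,  0.1121]), np.float64(0.0020328170248579943))
hub [0.6325 0.0354 0.059 ] [0.634  0.0351 0.059 ]
knob [0.6066 0.1213 0.086 ] [0.6076 0.1186 0.086 ]
nest [0.5528 0.0418]
[array([305.8312, 206.2033]), array([315.8603, 209.1207])]
ring [ 0.5422 -0.1378]
piv [0.6327 0.0371]
shutknob [0.5429 0.0424]
ped ((0.5542978048324585, 0.04276513308286667), (0.06892300397157669, 0.061101142317056656), 87.17916107177734)
```

```bash
cat > go.py <<'E'
# go.py x y z yaw(deg of tool y axis): prints turn about tool z, then shift (units) after the turn
import sys
from h import *
from scipy.spatial.transform import Rotation as Ro
x,y,z,w=map(float,sys.argv[1:]);s=manip.state();R=Ro.from_quat(s["ee_rot"]).as_matrix()
cur=np.degrees(np.arctan2(R[1,1],R[0,1]));d=(w-cur+90)%180-90
T=np.array([[np.sin(np.radians(w))*-1,np.cos(np.radians(w)),0],[np.cos(np.radians(w)),np.sin(np.radians(w)),0],[0,0,-1]]).T
if d+cur-w>90 or d+cur-w<-90:T[:,:2]*=-1
# columns: tool x, tool y, tool z (down)
want=Ro.from_matrix(T);rv=(Ro.from_matrix(R).inv()*want).as_rotvec()
np.set_printoptions(precision=3,suppress=True)
print("t",s["time_s"],"pos",s["tcp_pos"],"yaw",cur,"w",s["width"],"F",s["wrist_force"],"g",s["grasp_force"])
print("turn",rv/.12,"shift after turn",T.T@(np.array([x,y,z])-s["tcp_pos"])/.06)
E
python3 go.py .456 .329 .10 84
```

```text
t 0.1 pos [0.15  0.606 0.239] yaw 76.08565744747798 w 0.09500531091517614 F [-0.488 -0.364 -0.644] g 0.0
turn [-0.008 -0.002 -1.151] shift after turn [-5.553 -4.067  2.319]
```

```bash
python3 -m handwheel '[[[0,0,0,0,0,-0.58],[0,0,0,0,0,-0.58],[-0.55,-0.4,0.2,0,0,0],[-0.55,-0.4,0.2,0,0,0],[-0.55,-0.4,0.2,0,0,0],[-0.55,-0.4,0.2,0,0,0],[-0.55,-0.4,0.2,0,0,0],[-0.55,-0.4,0.2,0,0,0],[-0.55,-0.4,0.2,0,0,0],[-0.55,-0.4,0.2,0,0,0],[-0.55,-0.4,0.2,0,0,0],[0,0,0,0,0,0]]]' -1 20; python3 go.py .456 .329 .10 84
```

```text
time_s: 1.6
tcp_pos: [0.4245, 0.3594, 0.1306]
ee_rot: [0.053, 0.999, -0.001, -0.001]
wrist_force: [0.6, 0.4, -0.3]
width: 0.0948
grasp_force: 0.0
t 1.6 pos [0.425 0.359 0.131] yaw 83.88138946219574 w 0.094823162105755 F [ 0.556  0.399 -0.319] g 0.0
turn [-0.01  -0.011 -0.017] shift after turn [-0.575 -0.449  0.51 ]
```

Run:
```python
from h import *
for n in C: cv2.imwrite(f"pics/{n}1.png",cams.snapshot(n)[:,:,::-1])
t=cv2.imread("pics/top1.png")[190:290,130:260];s=cv2.imread("pics/side1.png")[90:190,220:350]
cv2.imwrite("pics/z1.png",np.hstack([cv2.resize(i,(400,308),interpolation=2) for i in(t,s)]))
```

```text
(no output)
```

View pics/z1.png

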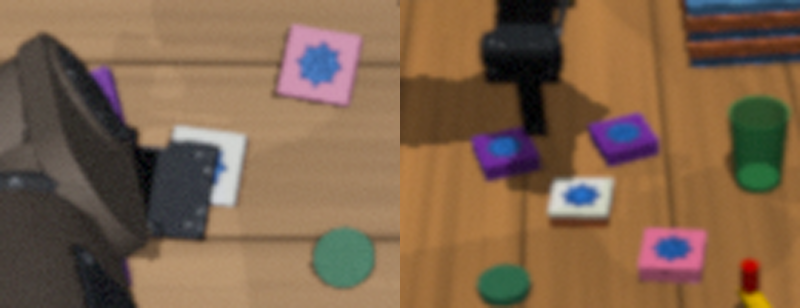

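The crop shows the gripper above the white tile, which has not moved. The purple tiles flank the left finger, and it will come down between them.

```bash
python3 -m handwheel '[[[-0.29,-0.22,0.1,0,0,0],[-0.29,-0.23,0.1,0,0,0],[0,0,0.3,0,0,0],[0,0,0.3,0,0,0],[0,0,0.3,0,0,0],[0,0,0.3,0,0,0],[0,0,0.25,0,0,0],[0,0,0,0,0,0]]]'; python3 go.py .456 .329 .029 84
```

```text
time_s: 2.7
tcp_pos: [0.4544, 0.3311, 0.032]
ee_rot: [0.051, 0.999, -0.0, -0.001]
wrist_force: [-0.1, -0.6, 0.1]
width: 0.0951
grasp_force: 0.0
t 2.7 pos [0.454 0.331 0.032] yaw 84.11589895096266 w 0.09508698474897842 F [-0.134 -0.591  0.115] g 0.0
turn [-0.006 -0.01   0.017] shift after turn [-0.03  -0.032  0.05 ]
```

```bash
python3 -m handwheel '[[[-0.03,-0.03,0.05,0,0,0],[0,0,0,0,0,0],[0,0,0,0,0,0],[0,0,0,0,0,0],[0,0,0,0,0,0],[0,0,0,0,0,0],[0,0,0,0,0,0],[0,0,0,0,0,0]]]' 1 25; python3 go.py .456 .329 .1 84
```

```text
time_s: 3.7
tcp_pos: [0.4568, 0.3287, 0.0299]
ee_rot: [0.052, 0.999, 0.0, 0.0]
wrist_force: [-0.2, -0.6, 5.5]
width: 0.0597
grasp_force: 24.9
t 3.7 pos [0.457 0.329 0.03 ] yaw 84.06961417130775 w 0.05973378992919686 F [-0.167 -0.636  5.547] g 24.94313210248947
turn [0.002 0.003 0.01 ] shift after turn [ 0.015  0.003 -1.168]
```

```bash
python3 -m handwheel '[[[0,0,-0.2,0,0,0],[0,0,-0.5,0,0,0],[0,0,-0.5,0,0,0],[0,0,-0.5,0,0,0],[0,0,0,0,0,0],[0,0,0,0,0,0]]]'; python3 go.py .553 .042 .130 86.7
```

```text
time_s: 4.45
tcp_pos: [0.4564, 0.3285, 0.1312]
ee_rot: [0.052, 0.999, -0.0, -0.0]
wrist_force: [0.0, 0.3, -1.2]
width: 0.0599
grasp_force: 24.9
t 4.45 pos [0.456 0.329 0.131] yaw 84.06314272281179 w 0.05988064949240049 F [ 0.048  0.283 -1.198] g 24.94415044784546
turn [-0.002 -0.005 -0.384] shift after turn [-1.883 -4.675  0.02 ]
```

```bash
python3 -m handwheel '[[[0,0,0,0,0,-0.38],[-0.19,-0.47,0,0,0,0],[-0.19,-0.47,0,0,0,0],[-0.19,-0.47,0,0,0,0],[-0.19,-0.47,0,0,0,0],[-0.19,-0.47,0,0,0,0],[-0.19,-0.47,0,0,0,0],[-0.19,-0.47,0,0,0,0],[-0.19,-0.47,0,0,0,0],[-0.19,-0.47,0,0,0,0],[-0.19,-0.47,0,0,0,0],[0,0,0,0,0,0]]]'; python3 go.py .553 .042 .0755 86.7
python3 - <<'E'
from h import *
for n in C: cv2.imwrite(f"pics/{n}2.png",cams.snapshot(n)[:,:,::-1])
t=cv2.imread("pics/top2.png")[130:260,240:410];s=cv2.imread("pics/side2.png")[140:270,250:420]
cv2.imwrite("pics/z2.png",np.vstack([cv2.resize(i,(392,300),interpolation=2) for i in(t,s)]))
E
```

```text
time_s: 5.95
tcp_pos: [0.5542, 0.039, 0.1303]
ee_rot: [0.03, 1.0, 0.0, -0.001]
wrist_force: [0.7, 1.2, -1.4]
width: 0.06
grasp_force: 24.9
t 5.95 pos [0.554 0.039 0.13 ] yaw 86.54479454599638 w 0.060004202648661416 F [ 0.74   1.226 -1.388] g 24.94393229484558
turn [-0.    -0.016 -0.023] shift after turn [0.023 0.048 0.914]
```

View pics/z2.png

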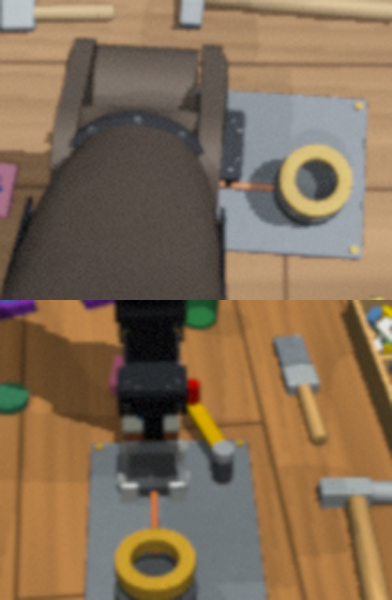

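The side crop shows the tile held behind the near finger, white corners visible at about (305,193) and (325,193) in full-picture pixels, over the pocket at (316,210). I'll measure how it is centred along x.

Run:
```python
from h import *
s=cv2.imread("pics/side2.png")[:,:,::-1]
for r in range(188,202,2):print(r,[int(v.mean()) for v in s[r,298:336]])
# expected outer columns of tile (+-30mm in x) near edge y=0.039-.03, at z top .118/.bottom .1
for z in(.118,.1):
  for dx in(-.03,.03):print(z,dx,proj("side",[.554+dx,.009-.0009*np.sign(dx),z]))
```

```text
188 [67, 65, 57, 36, 20, 14, 24, 21, 17, 13, 9, 6, 14, 9, 12, 10, 9, 12, 10, 6, 4, 12, 7, 9, 11, 16, 13, 17, 25, 42, 39, 23, 27, 50, 83, 112, 125, 128]
190 [63, 59, 58, 47, 41, 53, 69, 74, 71, 69, 67, 49, 33, 24, 14, 9, 8, 15, 6, 8, 14, 10, 27, 52, 74, 81, 82, 83, 93, 100, 86, 66, 60, 65, 68, 79, 105, 121]
192 [61, 59, 58, 57, 71, 94, 111, 114, 116, 116, 112, 108, 96, 70, 38, 14, 11, 1, 6, 2, 11, 7, 43, 84, 110, 115, 113, 116, 115, 112, 92, 68, 61, 62, 60, 60, 71, 99]
194 [60, 58, 56, 60, 70, 95, 111, 116, 115, 114, 115, 116, 109, 84, 42, 14, 12, 9, 10, 8, 9, 9, 40, 85, 110, 115, 114, 114, 114, 111, 95, 76, 59, 56, 54, 49, 53, 63]
196 [70, 64, 60, 60, 67, 81, 93, 96, 95, 95, 92, 89, 86, 63, 35, 13, 5, 6, 3, 6, 4, 8, 32, 67, 84, 88, 87, 87, 87, 93, 98, 97, 87, 68, 58, 57, 59, 59]
198 [107, 86, 64, 60, 60, 57, 51, 50, 45, 44, 46, 47, 44, 33, 15, 8, 9, 4, 5, 4, 6, 8, 17, 31, 40, 42, 41, 39, 51, 81, 103, 111, 113, 103, 85, 70, 64, 63]
200 [108, 86, 65, 62, 61, 59, 51, 47, 49, 49, 48, 46, 42, 33, 28, 22, 21, 22, 21, 20, 19, 17, 27, 32, 45, 52, 54, 55, 69, 105, 127, 127, 123, 119, 112, 97, 83, 73]
0.118 -0.03 [304.48686084 196.78087959]
0.118 0.03 [328.86415438 195.68641069]
0.1 -0.03 [304.76551872 202.10754661]
0.1 0.03 [328.86469103 201.01884502]
```

```bash
python3 -m handwheel '[[[0.02,0.05,0.2,0,0,0],[0,0,0.3,0,0,0],[0,0,0.3,0,0,0],[0,0,0.05,0,0,0],[0,0,0,0,0,0],[0,0,0,0,0,0]]]'; python3 go.py .553 .042 .058 86.7
python3 - <<'E'
from h import *
for n in C: cv2.imwrite(f"pics/{n}3.png",cams.snapshot(n)[:,:,::-1])
a,b=[cv2.imread(f"pics/side{k}.png")[180:240,285:350] for k in(0,3)]
cv2.imwrite("pics/z3.png",np.hstack([cv2.resize(i,(390,360),interpolation=2) for i in(a,b)]))
E
```

```text
time_s: 6.8
tcp_pos: [0.5534, 0.0439, 0.0811]
ee_rot: [0.029, 1.0, 0.0, 0.0]
wrist_force: [-0.3, 0.7, -0.7]
width: 0.0598
grasp_force: 24.9
t 6.8 pos [0.553 0.044 0.081] yaw 86.69421715118595 w 0.05981235820402278 F [-0.267  0.706 -0.692] g 24.94390994310379
turn [ 0.001  0.007 -0.001] shift after turn [ 0.004 -0.031  0.385]
```

View pics/z3.png

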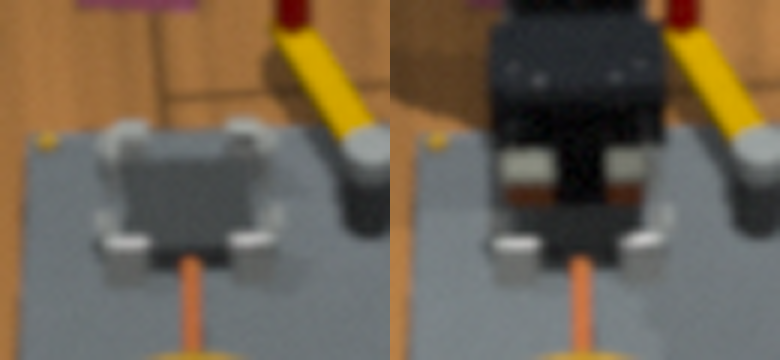

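The near pocket corners are centred at column 316.6 (right panel 494–665). The tile's near edge is centred at about 316, so it should go roughly 1.5 mm further in +x. Next I'll check y from the rows.

Run:
```python
from h import *
f=lambda x,r,z:onz("side",(285+x/6-.4,180+r/6-.4),z).round(4)
print("near corners top edge mid",f(128,241,.042),f(252,238,.042),"far",f(125,131,.042),f(248,128,.042))
print("tile near bottom",f(530-390,202,.051),f(625-390,202,.051),"near top",f(530-390,150,.069),f(625-390,150,.069),"white/terra",f(530-390,184,.069))
```

```text
near corners top edge mid [0.5245 0.0052 0.042 ] [0.5776 0.002  0.042 ] far [0.5271 0.074  0.042 ] [0.5821 0.0707 0.042 ]
tile near bottom [0.5308 0.0193 0.051 ] [0.5715 0.0154 0.051 ] near top [0.5323 0.0327 0.069 ] [0.5728 0.0288 0.069 ] white/terra [0.531  0.0119 0.069 ]
```

```bash
python3 -m handwheel '[[[-0.03,-0.045,0.1,0,0,0],[0,0,0.05,0,0,0],[0,0,0.05,0,0,0],[0,0,0,0,0,0]]]'; python3 go.py .5548 .0412 .057 86.7
```

```text
time_s: 7.4
tcp_pos: [0.5547, 0.0408, 0.0683]
ee_rot: [0.029, 1.0, 0.0, -0.0]
wrist_force: [0.1, -0.2, -1.3]
width: 0.0601
grasp_force: 24.9
t 7.4 pos [0.555 0.041 0.068] yaw 86.6761000783075 w 0.06013367928669954 F [ 0.093 -0.217 -1.339] g 24.944149553775787
turn [ 0.001 -0.004 -0.003] shift after turn [-0.001  0.006  0.188]
```

```bash
python3 -m handwheel '[[[0,0,0.05,0,0,0],[0,0,0.05,0,0,0],[0,0,0,0,0,0]]]';python3 -m handwheel '[[[0,0,0.05,0,0,0],[0,0,0.03,0,0,0],[0,0,0,0,0,0]]]'; python3 go.py .5548 .0412 .057 86.7
python3 - <<'E'
from h import *
for n in C: cv2.imwrite(f"pics/{n}4.png",cams.snapshot(n)[:,:,::-1])
E
```

```text
time_s: 7.78
tcp_pos: [0.5547, 0.0409, 0.0624]
ee_rot: [0.029, 1.0, 0.0, -0.0]
wrist_force: [-0.1, 0.3, -1.3]
width: 0.0602
grasp_force: 24.9
time_s: 8.15
tcp_pos: [0.5548, 0.0408, 0.0577]
ee_rot: [0.029, 1.0, 0.0, -0.0]
wrist_force: [-0.3, 1.0, -1.2]
width: 0.0595
grasp_force: 24.9
t 8.15 pos [0.555 0.041 0.058] yaw 86.67408964996632 w 0.05951468522674265 F [-0.274  0.963 -1.15 ] g 24.94413435459137
turn [ 0.001 -0.002 -0.004] shift after turn [0.    0.006 0.011]
```

```bash
python3 -m handwheel '[[[0,0,0.02,0,0,0],[0,0,0,0,0,0]]]'; python3 -m handwheel '[[[0,0,0,0,0,0],[0,0,0,0,0,0],[0,0,0,0,0,0],[0,0,0,0,0,0],[0,0,-0.3,0,0,0],[0,0,-0.5,0,0,0],[0,0,-0.6,0,0,0],[0,0,-0.6,0,0,0],[0,0,0,0,0,0]]]' -1; python3 go.py .607 .12 .12 106.3
```

```text
time_s: 8.5
tcp_pos: [0.5549, 0.0408, 0.0569]
ee_rot: [0.029, 1.0, 0.0, 0.0]
wrist_force: [-0.4, -0.3, 2.7]
width: 0.0603
grasp_force: 24.9
time_s: 9.62
tcp_pos: [0.5557, 0.0408, 0.179]
ee_rot: [0.029, 1.0, 0.0, 0.002]
wrist_force: [-0.7, -0.1, -0.5]
width: 0.095
grasp_force: 0.0
t 9.625 pos [0.556 0.041 0.179] yaw 86.67735913390024 w 0.09499837565542882 F [-0.7   -0.137 -0.468] g 0.0
turn [-0.005  0.038 -2.854] shift after turn [-1.191  1.027  0.984]
```

```bash
python3 -m handwheel '[[[0,0,0,0,0,1],[0,0,0,0,0,1],[0,0,0,0,0,1],[0,0,0,0,0,1],[0,0,0,0,0,1],[0,0,0,0,0,1],[0,0,0,0,0,1],[0,0,0,0,0,1],[0,0,0,0,0,1],[0,0,0,0,0,1],[0,0,0,0,0,0.15],[0,0,0,0,0,0]]]'; python3 go.py .606 .1215 .12 17
python3 - <<'E'
from h import *
s=cams.snapshot("side");cv2.imwrite("pics/side5.png",s[:,:,::-1])
cv2.imwrite("pics/z5.png",cv2.resize(s[150:240,280:370,::-1],(540,540),interpolation=2))
E
```

```text
time_s: 11.12
tcp_pos: [0.5547, 0.0408, 0.1761]
ee_rot: [0.595, 0.804, -0.0, -0.0]
wrist_force: [0.3, 0.7, 0.1]
width: 0.0953
grasp_force: 0.0
t 11.125 pos [0.555 0.041 0.176] yaw 17.013421105376242 w 0.09529306463934985 F [0.301 0.673 0.07 ] g 0.0
turn [-0.006 -0.003  0.002] shift after turn [1.036 1.211 0.935]
```

View pics/z5.png

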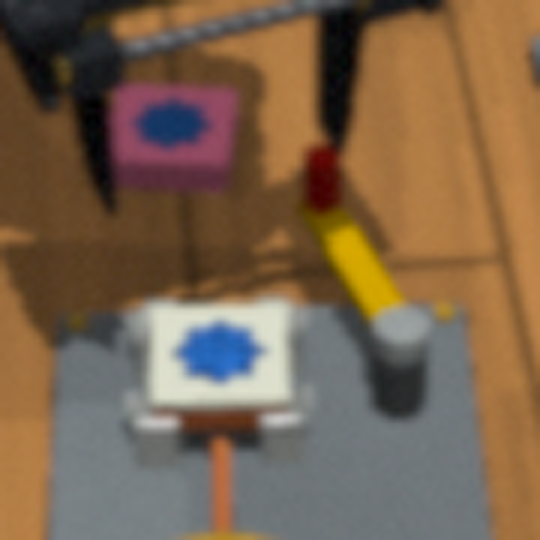

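The tile sits level in the pocket, with its face centred at about (316.5,209). The lever is unmoved, with the knob at (333.5,179). Next I'll grip the knob.

```bash
python3 -m handwheel '[[[0.35,0.4,0,0,0,0],[0.35,0.4,0,0,0,0],[0.34,0.41,0.1,0,0,0],[0,0,0.4,0,0,0],[0,0,0.4,0,0,0],[0,0,0,0,0,0],[0,0,0,0,0,0]]]'; python3 go.py .606 .1215 .087 17
```

```text
time_s: 12.05
tcp_pos: [0.6065, 0.1216, 0.1234]
ee_rot: [0.595, 0.803, 0.0, 0.0]
wrist_force: [0.5, 0.2, 0.7]
width: 0.095
grasp_force: 0.0
t 12.05 pos [0.607 0.122 0.123] yaw 16.925113191281 w 0.0949632622719421 F [0.53  0.153 0.679] g 0.0
turn [ 0.007  0.001 -0.011] shift after turn [ 0.001 -0.009  0.606]
```

```bash
python3 -m handwheel '[[[0,0,0.3,0,0,0],[0,0,0.3,0,0,0],[0,0,0,0,0,0]]]';  python3 -m handwheel '[[[0,0,0,0,0,0],[0,0,0,0,0,0],[0,0,0,0,0,0],[0,0,0,0,0,0],[0,0,0,0,0,0],[0,0,0,0,0,0],[0,0,0,0,0,0],[0,0,0,0,0,0]]]' 1 8; python3 go.py .606 .1215 .087 17
```

```text
time_s: 12.42
tcp_pos: [0.6053, 0.1215, 0.0847]
ee_rot: [0.596, 0.803, -0.001, -0.001]
wrist_force: [0.7, 0.6, -0.7]
width: 0.0953
grasp_force: 0.0
time_s: 13.42
tcp_pos: [0.6062, 0.1217, 0.0866]
ee_rot: [0.596, 0.803, 0.0, -0.0]
wrist_force: [-0.6, -0.6, 0.3]
width: 0.0203
grasp_force: 0.0
t 13.425 pos [0.606 0.122 0.087] yaw 16.890847803324636 w 0.02030982291326438 F [-0.647 -0.564  0.317] g 0.0
turn [ 0.    -0.001 -0.016] shift after turn [-0.002 -0.003 -0.006]
```

```bash
python3 -m handwheel '[[[0,0,0,0,0,0],[0,0,0,0,0,0],[-0.003,-0.09,0,0,0,-0.5],[-0.003,-0.09,0,0,0,-0.5],[-0.003,-0.09,0,0,0,-0.5],[-0.003,-0.09,0,0,0,-0.5],[-0.003,-0.09,0,0,0,-0.5],[-0.003,-0.09,0,0,0,-0.5],[-0.003,-0.09,0,0,0,-0.5],[-0.003,-0.09,0,0,0,-0.5],[-0.003,-0.09,0,0,0,-0.5],[-0.003,-0.09,0,0,0,-0.5]]]'; python3 go.py .5438 .0424 .087 86.6
```

```text
time_s: 14.92
tcp_pos: [0.5622, 0.0917, 0.0866]
ee_rot: [0.331, 0.944, 0.0, 0.0]
wrist_force: [1.3, 0.8, -1.7]
width: 0.0177
grasp_force: 8.0
t 14.925 pos [0.562 0.092 0.087] yaw 51.3887630711958 w 0.017654272733682048 F [ 1.332  0.807 -1.662] g 8.000366538763046
turn [ 0.003  0.002 -5.121] shift after turn [ 0.257 -0.838 -0.006]
```

```bash
python3 -m handwheel '[[[-0.003,-0.09,0,0,0,-0.5],[-0.003,-0.09,0,0,0,-0.5],[-0.003,-0.09,0,0,0,-0.5],[-0.003,-0.09,0,0,0,-0.5],[-0.003,-0.09,0,0,0,-0.5],[-0.003,-0.09,0,0,0,-0.5],[-0.003,-0.09,0,0,0,-0.5],[-0.003,-0.09,0,0,0,-0.5],[-0.003,-0.09,0,0,0,-0.5],[-0.003,-0.09,0,0,0,-0.5],[0,0,0,0,0,0]]]'; python3 go.py .5438 .0424 .087 86.6; python3 -m handwheel '[[[0,-0.04,0,0,0,-0.1],[0,-0.02,0,0,0,0],[0,0,0,0,0,0]]]'
```

```text
time_s: 16.3
tcp_pos: [0.543, 0.0419, 0.0866]
ee_rot: [0.038, 0.999, 0.0, 0.0]
wrist_force: [1.6, -0.2, -2.2]
width: 0.0176
grasp_force: 8.0
t 16.3 pos [0.543 0.042 0.087] yaw 85.60775397099505 w 0.017564428668277777 F [ 1.649 -0.161 -2.194] g 7.99949437379837
turn [ 0.001  0.004 -0.144] shift after turn [-0.013  0.009 -0.006]
time_s: 16.68
tcp_pos: [0.5429, 0.0401, 0.0866]
ee_rot: [0.033, 0.999, 0.001, 0.0]
wrist_force: [3.6, 15.7, -3.1]
width: 0.02
grasp_force: 8.0
```

The lever is on its stop: the side force jumped to 15.7 N. Now release and lift.

```bash
python3 -m handwheel '[[[0,0.02,0,0,0,0],[0,0,0,0,0,0],[0,0,0,0,0,0],[0,0,0,0,0,0],[0,0,-0.4,0,0,0],[0,0,-0.6,0,0,0],[0,0,-0.6,0,0,0],[0,0,-0.6,0,0,0],[0,0,0,0,0,0]]]' -1; python3 go.py .4215 -.3138 .20 86.6
```

```text
time_s: 17.8
tcp_pos: [0.5434, 0.0396, 0.221]
ee_rot: [0.032, 0.999, -0.0, 0.002]
wrist_force: [0.2, 0.1, -0.4]
width: 0.0944
grasp_force: 0.0
t 17.8 pos [0.543 0.04  0.221] yaw 86.32083263544882 w 0.09437576060090595 F [ 0.193  0.085 -0.394] g 0.0
turn [ 0.001  0.039 -0.041] shift after turn [ 1.679 -5.999  0.35 ]
```

```bash
python3 -m handwheel '[[[0,0,0,0,0,1],[0,0,0,0,0,1],[0,0,0,0,0,1],[0,0,0,0,0,0.9],[0,0,0,0,0,0]]]'; python3 go.py .4213 -.3134 .16 60
```

```text
time_s: 18.42
tcp_pos: [0.5423, 0.0396, 0.2177]
ee_rot: [0.263, 0.965, -0.0, -0.001]
wrist_force: [-0.3, 0.5, 0.4]
width: 0.0953
grasp_force: 0.0
t 18.425 pos [0.542 0.04  0.218] yaw 59.55028526715178 w 0.09528641848836053 F [-0.291  0.465  0.387] g 0.0
turn [-0.005 -0.011 -0.065] shift after turn [-1.196 -6.104  0.962]
```

```bash
python3 -m handwheel '[[[-0.11,-0.55,0,0,0,0],[-0.11,-0.55,0,0,0,0],[-0.11,-0.55,0,0,0,0],[-0.11,-0.55,0,0,0,0],[-0.11,-0.55,0,0,0,0],[-0.11,-0.55,0,0,0,0],[-0.11,-0.55,0,0,0,0],[-0.11,-0.55,0,0,0,0],[-0.11,-0.55,0,0,0,0],[-0.11,-0.55,0,0,0,0],[-0.1,-0.55,0,0,0,0],[0,0,0,0,0,0]]]'; python3 go.py .4213 -.3134 .16 60
python3 - <<'E'
from h import *
s=cams.snapshot("side");cv2.imwrite("pics/side6.png",s[:,:,::-1])
a=cv2.resize(s[170:260,280:370,::-1],(400,400),interpolation=2);b=cv2.resize(s[250:390,200:340,::-1],(400,400),interpolation=2)
cv2.imwrite("pics/z6.png",np.hstack([a,b]))
E
```

```text
time_s: 19.92
tcp_pos: [0.4197, -0.3111, 0.218]
ee_rot: [0.263, 0.965, 0.0, -0.0]
wrist_force: [0.3, -0.2, -0.3]
width: 0.0951
grasp_force: 0.0
t 19.925 pos [ 0.42  -0.311  0.218] yaw 59.51501399712039 w 0.09508947923875093 F [ 0.265 -0.156 -0.272] g 0.0
turn [ 0.001 -0.005 -0.071] shift after turn [-0.041 -0.02   0.967]
```

View pics/z6.png

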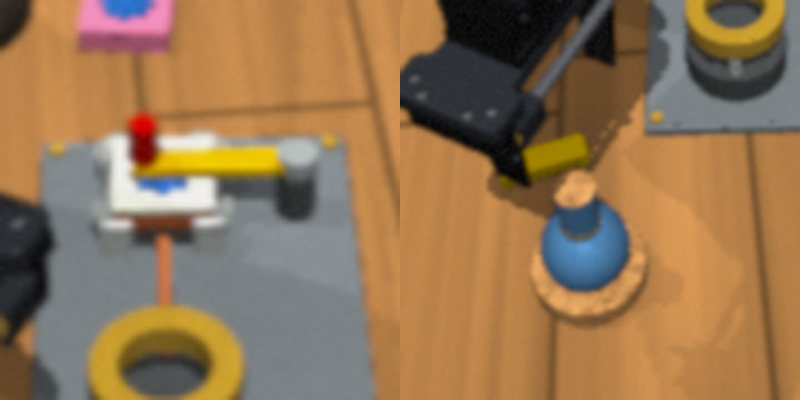

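The lever lies shut across the tile, with the knob at about (312,198). The flask is untouched in its cork at (264,335). Now the descent to the neck.

```bash
python3 -m handwheel '[[[-0.04,-0.02,0.3,0,0,0],[0,0,0.4,0,0,0],[0,0,0.4,0,0,0],[0,0,0.4,0,0,0],[0,0,0.3,0,0,0],[0,0,0.15,0,0,0],[0,0,0,0,0,0],[0,0,0,0,0,0]]]'; python3 go.py .4213 -.3134 .10 59.5
```

```text
time_s: 20.98
tcp_pos: [0.4223, -0.3119, 0.1022]
ee_rot: [0.263, 0.965, -0.0, 0.0]
wrist_force: [-0.1, -0.6, 0.2]
width: 0.0948
grasp_force: 0.0
t 20.975 pos [ 0.422 -0.312  0.102] yaw 59.550432575491335 w 0.09480168721505143 F [-0.069 -0.551  0.244] g 0.0
turn [-0.001  0.007  0.007] shift after turn [ 0.001 -0.03   0.037]
```

```bash
python3 -m handwheel '[[[0,-0.03,0.03,0,0,0],[0,0,0,0,0,0],[0,0,0,0,0,0],[0,0,0,0,0,0],[0,0,0,0,0,0],[0,0,0,0,0,0],[0,0,0,0,0,0],[0,0,0,0,0,0],[0,0,0,0,0,0],[0,0,0,0,0,0],[0,0,0,0,0,0]]]' 1 40; python3 go.py .4213 -.3134 .22 59.5
```

```text
time_s: 22.35
tcp_pos: [0.4211, -0.3135, 0.0998]
ee_rot: [0.263, 0.965, 0.0, 0.0]
wrist_force: [0.3, -0.0, 0.6]
width: 0.0274
grasp_force: 40.0
t 22.35 pos [ 0.421 -0.313  0.1  ] yaw 59.51691785766926 w 0.027441592700853477 F [ 0.286 -0.044  0.635] g 40.0003319978714
turn [0.001 0.    0.002] shift after turn [-0.003  0.003 -2.003]
```

```bash
python3 -m handwheel '[[[0,0,-0.15,0,0,0],[0,0,-0.3,0,0,0],[0,0,-0.35,0,0,0],[0,0,-0.4,0,0,0],[0,0,-0.4,0,0,0],[0,0,-0.3,0,0,0],[0,0,-0.1,0,0,0],[0,0,0,0,0,0]]]'; python3 go.py .5425 -.1375 .22 59.5
```

```text
time_s: 23.35
tcp_pos: [0.421, -0.3133, 0.2198]
ee_rot: [0.263, 0.965, 0.0, 0.0]
wrist_force: [-0.2, 0.1, -2.6]
width: 0.0274
grasp_force: 40.0
t 23.35 pos [ 0.421 -0.313  0.22 ] yaw 59.51978982884501 w 0.027401691513227036 F [-0.199  0.079 -2.62 ] g 39.999491572380066
turn [0.001 0.    0.003] shift after turn [-0.258  3.553 -0.004]
```

```bash
python3 -m handwheel '[[[-0.01,0.15,0,0,0,0],[-0.03,0.35,0,0,0,0],[-0.03,0.4,0,0,0,0],[-0.03,0.4,0,0,0,0],[-0.03,0.4,0,0,0,0],[-0.03,0.4,0,0,0,0],[-0.03,0.4,0,0,0,0],[-0.03,0.4,0,0,0,0],[-0.03,0.4,0,0,0,0],[-0.01,0.25,0,0,0,0],[0,0,0,0,0,0],[0,0,0,0,0,0]]]'; python3 go.py .5425 -.1375 .18 59.5
python3 - <<'E'
from h import *
ims={n:cams.snapshot(n) for n in C}
for n in C:cv2.imwrite(f"pics/{n}7.png",ims[n][:,:,::-1])
s=ims["side"];cv2.imwrite("pics/z7.png",cv2.resize(s[190:300,265:375,::-1],(600,600),interpolation=2))
E
```

```text
time_s: 24.85
tcp_pos: [0.5422, -0.1381, 0.2196]
ee_rot: [0.263, 0.965, 0.0, -0.0]
wrist_force: [-0.3, -0.2, -3.0]
width: 0.0275
grasp_force: 40.0
t 24.85 pos [ 0.542 -0.138  0.22 ] yaw 59.51184555085852 w 0.02751216982727003 F [-0.305 -0.227 -2.986] g 39.9994558095932
turn [-0.001 -0.005  0.002] shift after turn [0.001 0.012 0.66 ]
```

View pics/z7.png

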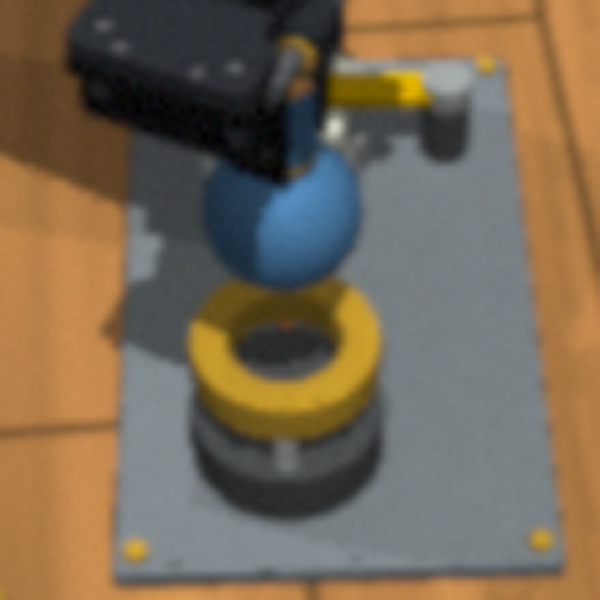

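The ball's centre column (283 in the crop) matches the ring's (285) to within about 1 mm. Now lower it.

```bash
python3 -m handwheel '[[[0,0.012,0.25,0,0,0],[0,0,0.3,0,0,0],[0,0,0.2,0,0,0],[0,0,0.08,0,0,0],[0,0,0,0,0,0],[0,0,0,0,0,0]]]'; python3 -m handwheel '[[[0,0,0.04,0,0,0],[0,0,0.04,0,0,0],[0,0,0,0,0,0]]]';python3 go.py .5425 -.1375 .145 59.5
```

```text
time_s: 25.7
tcp_pos: [0.5431, -0.1373, 0.1704]
ee_rot: [0.263, 0.965, 0.0, 0.0]
wrist_force: [0.0, 0.1, -1.9]
width: 0.0275
grasp_force: 40.0
time_s: 26.08
tcp_pos: [0.543, -0.1373, 0.1654]
ee_rot: [0.263, 0.965, -0.0, 0.0]
wrist_force: [-0.9, -0.7, 1.6]
width: 0.0276
grasp_force: 40.0
t 26.075 pos [ 0.543 -0.137  0.165] yaw 59.52190551511719 w 0.027588505128779965 F [-0.933 -0.668  1.632] g 40.000357031822205
turn [0.    0.004 0.003] shift after turn [ 0.006 -0.007  0.34 ]
```

```bash
for i in 1; do python3 -m handwheel '[[[0,0,0.04,0,0,0],[0,0,0.04,0,0,0],[0,0,0.04,0,0,0],[0,0,0,0,0,0]]]'; python3 -m handwheel '[[[0,0,0.04,0,0,0],[0,0,0.04,0,0,0],[0,0,0.04,0,0,0],[0,0,0.04,0,0,0],[0,0,0,0,0,0]]]'; python3 -m handwheel '[[[0,0,0.03,0,0,0],[0,0,0.03,0,0,0],[0,0,0,0,0,0]]]'; done
```

```text
time_s: 26.58
tcp_pos: [0.543, -0.1373, 0.158]
ee_rot: [0.263, 0.965, -0.0, 0.0]
wrist_force: [-1.6, -1.5, 5.5]
width: 0.0275
grasp_force: 40.0
time_s: 27.2
tcp_pos: [0.5431, -0.1374, 0.1488]
ee_rot: [0.263, 0.965, -0.0, 0.0]
wrist_force: [-2.5, -1.7, 8.8]
width: 0.0271
grasp_force: 40.0
time_s: 27.58
tcp_pos: [0.543, -0.1375, 0.1455]
ee_rot: [0.263, 0.965, -0.0, 0.0]
wrist_force: [-3.9, -2.7, 10.8]
width: 0.0273
grasp_force: 40.0
```

```bash
python3 -m handwheel '[[[0,0,0.02,0,0,0],[0,0,0,0,0,0]]]'; python3 -m handwheel '[[[0,0,0.02,0,0,0],[0,0,0,0,0,0],[0,0,0,0,0,0]]]'
```

```text
time_s: 27.82
tcp_pos: [0.5431, -0.1377, 0.1452]
ee_rot: [0.263, 0.965, -0.0, 0.001]
wrist_force: [-6.5, -2.9, 20.7]
width: 0.0276
grasp_force: 40.0
time_s: 28.2
tcp_pos: [0.5431, -0.1378, 0.1448]
ee_rot: [0.263, 0.965, -0.0, 0.001]
wrist_force: [-9.5, -3.6, 29.5]
width: 0.0275
grasp_force: 40.0
```

```bash
python3 -m handwheel '[[[0.012,-0.006,0,0,0,0],[0,0,0,0,0,0],[0,0,0,0,0,0]]]'
python3 - <<'E'
from h import *
ims={n:cams.snapshot(n) for n in C}
a=cv2.resize(ims["side"][170:300,260:390,::-1],(400,400),interpolation=2);b=cv2.resize(ims["top"][:,:,::-1],None,fx=.625,fy=.625)
A=np.zeros((400,800,3),np.uint8);A[:,:400]=a;A[:250]=np.hstack([a[:250],b]);cv2.imwrite("pics/z8.png",A)
E
```

```text
time_s: 28.58
tcp_pos: [0.5428, -0.1378, 0.1447]
ee_rot: [0.263, 0.965, -0.0, 0.002]
wrist_force: [-7.0, -2.7, 27.0]
width: 0.0272
grasp_force: 40.0
```

View pics/z8.png

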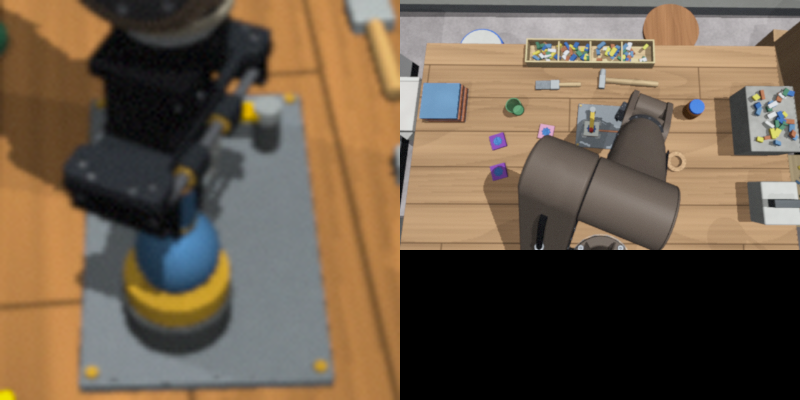

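The ring is fully down on its housing with the flask upright and held, pressing at 27 N. The top view shows the lever still shut and the other things I can see in place. Handing in.

```bash
python3 -c "
from workcell import order
print(order.sign_off())"
```

```text
the job is handed in; nothing more can be done
None
```

The job is handed in at about 29 s: the tile is seated in the pocket under the shut lever, and the flask is held upright in the fully pressed spring ring; no verdict came back.

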